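Stack the relish tubs on their trays

ROBOT

A 7-joint arm with a two-finger parallel gripper is mounted at the origin on the work surface. World frame = base frame: x ahead of the robot, y to its left, z up, the work surface at z = 0. Lengths are in m, angles in rad, forces in N, time in s.
With the tool pointing down it reaches from about 0.35 to 0.9 m from the base axis. Payload 8.1 kg.
Tool frame: the origin (TCP) lies at the very end of the fingers, on their centre line; the grasp point (between the pads) lies 19 mm behind it (arm.tcp_to_grasp is the z of the grasp point in the tool frame, in m); z points along the fingers, y is the line along which they close (so a half turn about z gives the same grasp; the last joint's range is limited). The gripper opens to 92 mm and grips with 3 to 60 N. Pads are 19 mm wide; open, the fingers measure 130 mm over their backs; the gripper's body (75 mm by 190 mm) begins 47 mm behind the grasp point.
Start: joints at [1.067, 0.434, 0.025, 1.573, -0.012, 1.134, -0.075], TCP at [0.244, -0.575, 0.227] pointing down, gripper open.
Joint ranges: [-2.62, 2.62], [-0.44, 2.09], [-1.27, 1.32], [0.08, 2.57], [-1.32, 4.46], [0.12, 2], [-2.74, 2.74]. Speed limits (rad/s): [2.22, 2.22, 3.01, 3.01, 3.14, 3.14, 3.14].

INTERFACE

Orientations are given as a rotation vector (axis times angle).
In Python, from cell import readout, vision, sign_off, arm gives the robot as it stands. The module is installed in compiled form; this text tells all that it offers.
- The arm moves only by the shell command python3 -m creep 'ROWS' [FORCE]. ROWS is JSON, a list of rows, each a list of 5 numbers: the shift along the tool's x, y, z in units of 4 cm (1.0 is 4 cm), then the turn about the tool's z in units of 4 degrees (1.0 is 4 degrees), then the opening, from 0 (shut) to 1 (fully open). A call has 1 to 12 rows; each row shifts and turns the commanded pose from where the row before left it, along the tool's axes as they then stand; what a row does not reach is not made up. A row lasts 1/8 s, in which the tool goes at most 62.5 mm and 10.7 degrees, less where a joint would pass 70% of its speed; a pose out of reach is approached as far as the arm can. A call with a number of a shift or a turn outside -1 to 1 is refused whole. A call with a gripper value outside its range is refused whole. The fingers move at their own pace and stop on an object; FORCE is the grip in N (left out, the last holds). Time passes only in rows, so rows that do not move let the fingers close. It gives the time, the measured TCP pose, the force, the opening and the grip force at its end, in the units of the state.
- readout.observe(): the state, without advancing time (a new reading comes with each control period).
- vision.get_image(name): name is "side" or "top" or "wrist"; returns a dict with "pixels" (420x560x3 uint8, blue, green, red), "z_map" (420x560 float32, m along the optical axis (not along the pixel's ray), 0 where there is no reading), "camera_matrix" (3x3 intrinsics, pixels), "position" and "rotation" of the camera in the world. Camera axes: x right, y up, looking along -z (the intrinsics and any distortion apply to the point x, -y, -z); pixel columns grow to the right and rows downward; lengths in m; the calibration is good to about 2 mm. A picture is of the moment at which its call begins.
- sign_off(): hands the job in; it is judged then, once.
The state is a dict: "clock": time; "joints": joint angles; "dq": joint speeds; "joint_efforts": joint torques, N m; "position": TCP position; "ee_rot": TCP orientation; "force": force on the tool from outside, world axes, zero at the start; "ft_torque": the same for the moment, N m; "width": opening from 0.0 (shut) to 1.0 (fully open); "gripper_force": force on a finger pad.
Only numpy, scipy, OpenCV 4.12 (cv2) and the standard library are available. Lean on these libraries where they do the work, as an engineer would, in place of code of your own. Each camera call takes 0.05 s, during which the arm holds its last target. There are 200 camera calls.

TASK

Pack the relish tubs for the fridge: stack the three round tubs on the round wooden tray and the two square tubs on the square wooden tray, the largest at the bottom and the smallest on top. Each tub must sit level, fully down inside the rim of whatever is below it, with the square ones squared up to their tray. Do not knock over the sauce bottles or the shaker.

Things in the scene. Friction and masses are not known exactly. Their poses are not given: they have to be found in the camera images.
- round_large_mid (a point): Large round steel tub with white lid, 68 mm in diameter, 46 mm tall, about 200 g, loose on the table. Straight sides; grip a little above half height to keep fingertips clear of the rim it is set into. Its flat lid plate is 43 mm above the underside, inside an edge lip 3 mm high, 2.5 mm wide (recess 63 mm across for the next tub's foot). Point: the centre, 23 mm above the underside; z up
- round_medium_mid (a point): Medium round steel tub with white lid, 54 mm in diameter, 46 mm tall, about 130 g, loose on the table. Straight sides; grip a little above half height to keep fingertips clear of the rim it is set into. Its flat lid plate is 43 mm above the underside, inside an edge lip 3 mm high, 2.5 mm wide (recess 49 mm across for the next tub's foot). Point: the centre, 23 mm above the underside; z up
- round_small_mid (a point): Small round steel tub with white lid, 40 mm in diameter, 46 mm tall, about 70 g, loose on the table. Straight sides; grip a little above half height to keep fingertips clear of the rim it is set into. Its flat lid plate is 43 mm above the underside, inside an edge lip 3 mm high, 2.5 mm wide. Point: the centre, 23 mm above the underside; z up
- square_large_mid (a point): Large square steel tub with white lid, 64 by 64 mm, 46 mm tall, about 220 g, loose on the table. Straight sides; grip a little above half height to keep fingertips clear of the rim it is set into. Its flat lid plate is 43 mm above the underside, inside an edge lip 3 mm high, 2.5 mm wide (recess 59 mm square for the next tub's foot). Point: the centre, 23 mm above the underside; z up, x and y square to its sides
- square_small_mid (a point): Small square steel tub with white lid, 46 by 46 mm, 46 mm tall, about 110 g, loose on the table. Straight sides; grip a little above half height to keep fingertips clear of the rim it is set into. Its flat lid plate is 43 mm above the underside, inside an edge lip 3 mm high, 2.5 mm wide. Point: the centre, 23 mm above the underside; z up, x and y square to its sides
- round_tray: Round tray of pale wood, fixed to the table, 104 mm in diameter. Its flat floor, 84 mm across, is 8 mm above the table; its rim, 10 mm wide, is 12 mm high. Origin at the centre of its underside, on the table; z up
- square_tray: Square tray of pale wood, fixed to the table, 104 by 104 mm. Its flat floor, 80 by 80 mm, is 8 mm above the table; its rim, 12 mm wide, is 12 mm high. Origin at the centre of its underside, on the table; x and y square to its sides, z up
- mustard: Yellow squeeze bottle with a black cap, 65 mm in diameter, 174 mm tall, loose, at the robot's left edge of the work area. Not to be knocked over. Origin at the centre of its underside, z along its axis
- ketchup: Dark red squeeze bottle with a black cap, 65 mm in diameter, 174 mm tall, loose, at the right edge of the work area. Not to be knocked over. Origin at the centre of its underside, z along its axis
- shaker: Small glass shaker with a steel cap, 33 mm in diameter, 52 mm tall, loose, among the tubs. Not to be knocked over. Origin at the centre of its underside, z along its axis
Things that resemble listed ones, but are neither listed nor needed, are in the scene too. Leave any orange or red look-alike of the part that bears square_small_mid alone. What is shaped like the square_tray but red is not meant.

How it is judged:
By the outcome, as a careful person would: the job done as asked, in the order asked, and still so for the second after the job is handed in, with the robot touching nothing.
It also fails if it takes over 131 s, if anything falls off the work surface, if the arm or the gripper's body presses on something with over 40 N, if the wrist force passes 120 N, or if a joint passes its speed limit or range.

## Working session

There is one attempt and no reset: what is moved stays moved. The work goes in short steps, Python scripts to look and compute and a shell command to move; the robot and the scene stay as the last step left them, time stands still between calls to the robot, and variables do not carry over. Pictures are saved under pics/ and viewed, at most 14 in all, crops included, and the job is handed in when it is done.

```bash
mkdir -p pics; cat > h.py <<'E'
import numpy as np, cv2
from cell import readout, vision, arm
from scipy.spatial.transform import Rotation as R
def cloud(im):
    z=im["z_map"]; K=np.array(im["camera_matrix"]); v,u=np.mgrid[:z.shape[0],:z.shape[1]]
    p=np.stack([(u-K[0,2])/K[0,0]*z,-(v-K[1,2])/K[1,1]*z,-z],-1)
    Rm=np.array(im["rotation"]); Rm=Rm if Rm.shape==(3,3) else R.from_rotvec(Rm).as_matrix()
    return p@Rm.T+np.array(im["position"])
E
python3 - <<'E'
from h import *
for n in("top","side"):
    im=vision.get_image(n); cv2.imwrite(f"pics/{n}0.png",im["pixels"]); print(n,im["position"],im["rotation"],im["camera_matrix"],[k for k in im])
    np.savez(f"{n}0.npz",c=cloud(im),px=im["pixels"])
s=readout.observe(); print(s, R.from_rotvec(s["ee_rot"]).as_matrix())
E
```

```text
top [ 0.32646104 -0.01447276  1.25773878] [ 0.16015984 -0.16533983 -1.57661837] [[414.46532856   0.         278.7738837 ]
 [  0.         414.46532856 206.99034934]
 [  0.           0.           1.        ]] ['pixels', 'z_map', 'camera_matrix', 'position', 'rotation']
side [ 0.39055628 -1.01569989  1.02571233] [ 0.82654697 -0.06960558 -0.17627401] [[441.03284784   0.         281.21319367]
 [  0.         441.03284784 204.60982854]
 [  0.           0.           1.        ]] ['pixels', 'z_map', 'camera_matrix', 'position', 'rotation']
{'clock': 0.1, 'joints': array([ 1.06742923,  0.43516004,  0.02501685,  1.5739993 , -0.0115605 ,
        1.13400933, -0.07512936]), 'dq': array([-7.80986097e-04, -2.30406040e-03, -5.88366473e-04, -3.49680557e-03,
        1.17236836e-03, -7.84480670e-05,  7.60548163e-04]), 'joint_efforts': array([ 2.84632428e-03, -6.69131255e+01,  9.87897255e-01, -3.15146112e+01,
       -6.05139951e-02,  3.74194491e-02,  6.09245808e-05]), 'position': array([ 0.24356503, -0.57509041,  0.22602243]), 'ee_rot': array([-3.07743979e+00, -6.24862686e-01,  7.27137452e-04]), 'force': array([0.58256961, 0.28377461, 0.4882966 ]), 'ft_torque': array([-0.03252566,  0.02522556, -0.01747054]), 'gripper_force': 0.0, 'width': 0.9990660681450266} [[ 9.20809212e-01  3.90012655e-01 -7.23568022e-04]
 [ 3.90013283e-01 -9.20808401e-01  1.23621218e-03]
 [-1.84129119e-04 -1.42051670e-03 -9.99998974e-01]]
```

View pics/top0.png

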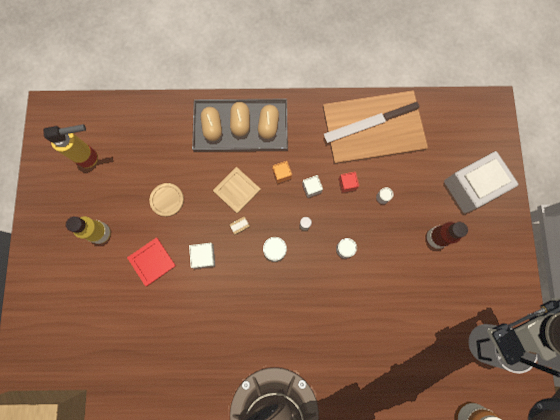

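View pics/side0.png

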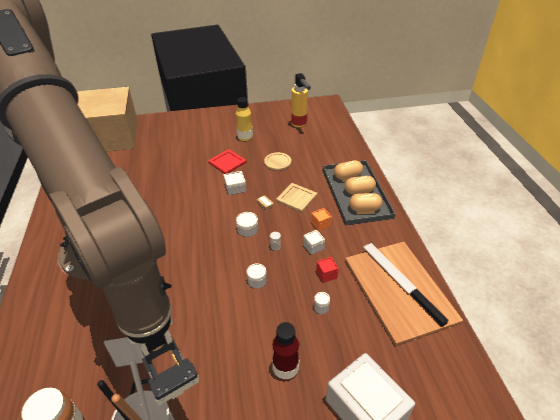

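Top view candidates:
- **Tubs:** large square (202,256), small white square (313,186), with orange (282,171) and red (349,181) decoys. Rounds are large (275,250), medium (347,248) and small (386,195).
- **Trays:** round (166,200), square wooden (237,190), red decoy tray (151,262).
- **Obstacles:** shaker (306,223), small block (240,225), mustard (90,230), ketchup (445,235).

I'm choosing the white tubs and the pale wood trays, and will measure those next.

```bash
cat > m.py <<'E'
from h import *
d=np.load("top0.npz"); c=d["c"]; px=d["px"]
P=dict(sqL=(202,256,.046,22),sqS=(313,186,.046,16),rL=(275,250,.046,20),rM=(347,248,.046,18),rS=(386,195,.046,14),shaker=(306,223,.052,12),rtray=(166,200,.010,26),sqtray=(237,190,.010,32),block=(240,225,.02,14),ketch=(437,240,.1,30),must=(85,228,.1,30))
print("table z",np.median(c[300:330,200:350,2]))
for n,(u,v,h,r) in P.items():
    w=c[v-r:v+r,u-r:u+r].reshape(-1,3)
    hi=w[:,2]; lo=.006 if 'tray' in n else h-.012
    m=(hi>lo)&(hi<h+.08 if n in('ketch','must') else hi<h+.015)
    q=w[m]; 
    if len(q)<5: print(n,"few",hi.max()); continue
    (x,y),rr=cv2.minEnclosingCircle((q[:,:2]*1000).astype(np.float32))
    b=cv2.minAreaRect((q[:,:2]*1000).astype(np.float32))
    print(n,len(q),"circ",round(x),round(y),round(rr),"rect",np.round(b[0],0),np.round(b[1],0),round(b[2],1),"z",np.round(np.percentile(q[:,2],[10,50,90]),3))
E
python3 m.py
python3 - <<'E'
import cv2
i=cv2.imread('pics/top0.png')[140:300,120:420]; cv2.imwrite('pics/crop0.png',cv2.resize(i,(780,416),interpolation=cv2.INTER_CUBIC))
E
```

```text
table z 0.001004469912929351
sqL 511 circ 442 209 44 rect [443. 210.] [64. 65.] 5.9 z [0.041 0.044 0.048]
sqS 247 circ 651 -121 31 rect [ 651. -122.] [47. 48.] 20.0 z [0.041 0.044 0.048]
rL 429 circ 459 -5 34 rect [459.  -5.] [65. 65.] 89.1 z [0.041 0.044 0.048]
rM 277 circ 459 -217 27 rect [ 459. -217.] [52. 53.] 64.3 z [0.04  0.044 0.047]
rS 152 circ 619 -342 21 rect [ 619. -342.] [38. 39.] 43.5 z [0.04  0.044 0.047]
shaker 99 circ 535 -97 16 rect [534. -97.] [30. 29.] 88.1 z [0.049 0.053 0.055]
rtray 873 circ 616 327 103 rect [617. 331.] [159. 160.] 89.9 z [0.007 0.01  0.015]
sqtray 1135 circ 647 109 131 rect [647. 111.] [196. 205.] 89.6 z [0.007 0.011 0.015]
block 202 circ 535 94 45 rect [534.  95.] [67. 64.] 63.3 z [0.013 0.017 0.02 ]
ketch 505 circ 490 -496 31 rect [ 489. -491.] [59. 52.] 12.8 z [0.115 0.142 0.176]
must 537 circ 517 524 30 rect [514. 522.] [52. 60.] 49.5 z [0.113 0.14  0.176]
```

View pics/crop0.png

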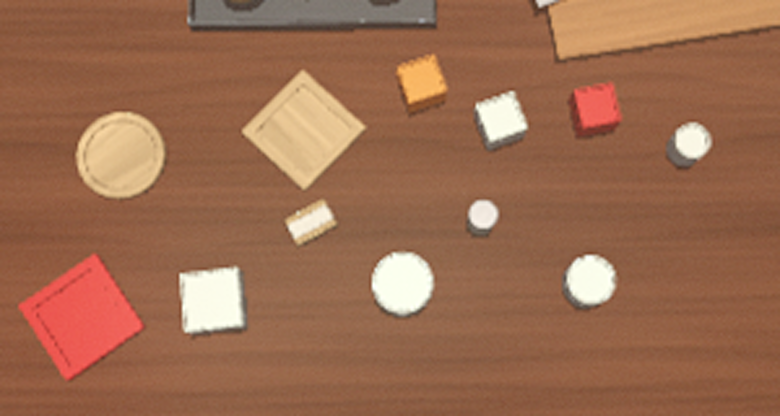

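The crop confirms the picks: white small square (500,118), white large square (212,300), three white rounds, plain wooden trays. Trays next, segmented by colour.

```bash
cat > t.py <<'E'
from h import *
d=np.load("top0.npz"); c=d["c"]; px=d["px"]; hsv=cv2.cvtColor(px,cv2.COLOR_BGR2HSV)
for n,u,v,r in(("rtray",166,200,30),("sqtray",237,190,32),("red",349,181,14),("orange",282,171,14),("block",240,225,14)):
    m=np.zeros(px.shape[:2],bool); m[v-r:v+r,u-r:u+r]=True; m&=(hsv[...,2]>140)
    k,l,st,ce=cv2.connectedComponentsWithStats(m.astype(np.uint8)); l=l==1+np.argmax(st[1:,4])
    q=c[l]; z=np.median(q[:,2]); 
    xy=(q[:,:2]*1000).astype(np.float32); b=cv2.minAreaRect(xy); print(n,l.sum(),np.round(b[0],1),np.round(b[1],1),round(b[2],1),np.round(z,3),np.round(q[:,:2].mean(0)*1000,1))
E
python3 t.py
cat > go.py <<'E'
# go.py x y z yawdeg  -> tool-frame deltas (mm-units) from the measured pose
import sys
from h import *
s=readout.observe(); M=R.from_rotvec(s["ee_rot"]).as_matrix(); p=s["position"]
psi=np.degrees(np.arctan2(M[1,0],M[0,0])); x,y,z,t=map(float,sys.argv[1:5])
tr=(psi-t+90)%180-90 if len(sys.argv)<6 else psi-t   # half-turn symmetric
th=np.radians(psi-tr); dw=np.array([x,y])-p[:2]
print("clk",s["clock"],"pos",np.round(p,4),"psi",round(psi,2),"j",np.round(s["joints"],2),"F",np.round(s["force"],1))
tot=lambda a:np.round([ (np.cos(a)*dw[0]+np.sin(a)*dw[1])/.04,(np.sin(a)*dw[0]-np.cos(a)*dw[1])/.04],2)
print("turn units",round(tr/4,2),"shift xy now",tot(np.radians(psi)),"after turn",tot(th),"z",round((p[2]-z)/.04,2))
E
python3 go.py .459 -.005 .15 0
```

```text
rtray 2919 [557.1 189.5] [570.6 231.3] 63.6 0.003 [618.8 325.3]
sqtray 3883 [539.4 103.1] [439.7 208. ] 3.6 0.002 [647.4 109.3]
red 656 [ 514.4 -165.3] [111.6 468.8] 64.7 0.003 [ 671.2 -238.2]
orange 687 [540.1 -29.4] [ 86.  427.5] 89.6 0.003 [706. -30.]
block 675 [450.1  75.3] [287.8 102.6] 16.4 0.003 [537.4 102.1]
clk 0.1 pos [ 0.2436 -0.5751  0.226 ] psi 22.96 j [ 1.07  0.44  0.03  1.57 -0.01  1.13 -0.08] F [0.6 0.3 0.5]
turn units 5.74 shift xy now [ 10.52 -11.02] after turn [  5.39 -14.25] z 1.9
```

```bash
cat > t.py <<'E'
from h import *
d=np.load("top0.npz"); c=d["c"]; px=d["px"]
for n,u,v,r,ch in(("rtray",166,200,30,1),("sqtray",237,190,30,1),("red",349,181,14,2),("orange",282,171,14,2),("block",240,225,14,1)):
    g=px[v-r:v+r,u-r:u+r,ch]; _,m=cv2.threshold(cv2.GaussianBlur(g,(3,3),0),0,255,cv2.THRESH_OTSU)
    k,l,st,ce=cv2.connectedComponentsWithStats(m); l=l==1+np.argmax(st[1:,4])
    q=c[v-r:v+r,u-r:u+r][l]; q=q[q[:,2]<.3]; z=np.median(q[:,2]); q=q[abs(q[:,2]-z)<.02]
    b=cv2.minAreaRect((q[:,:2]*1000).astype(np.float32)); print(n,len(q),np.round(b[0],1),np.round(b[1],1),round(b[2],1),np.round(z,3),np.round(q[:,:2].mean(0)*1000,1))
E
python3 t.py
```

```text
rtray 869 [616.7 327.6] [101.  101.1] 45.5 0.01 [617.3 327.8]
sqtray 1112 [647.3 110.4] [104.1 107. ] 45.8 0.01 [645.7 110.6]
red 228 [ 662.6 -234.5] [45.1 45.4] 11.1 0.044 [ 662.7 -235.2]
orange 223 [696.6 -30.3] [44.  45.5] 18.8 0.044 [696.6 -30.5]
block 170 [533.4 101.4] [31.6 51.6] 29.4 0.017 [532.9 101.5]
```

```bash
python3 -m creep '[[0.6,-1,0,0.96,1],[0.6,-1,0,0.96,1],[0.5,-1,0,0.96,1],[0.5,-1,0,0.96,1],[0.4,-1,0,0.96,1],[0.4,-1,0,0.94,1],[0.4,-1,0.3,0,1],[0.3,-1,0.3,0,1],[0.3,-1,0.3,0,1],[0.3,-1,0.3,0,1]]' 25; python3 go.py .459 -.005 .12 0
```

```text
clock: 1.35
position: [0.3563, -0.1525, 0.1783]
ee_rot: [3.142, -0.0, 0.0]
force: [0.2, 0.5, 0.5]
width: 0.997
gripper_force: 0.0
clk 1.35 pos [ 0.3563 -0.1525  0.1783] psi -0.01 j [ 0.45  0.12 -0.2   2.16  0.03  0.87 -1.34] F [0.2 0.5 0.5]
turn units -0.0 shift xy now [ 2.57 -3.69] after turn [ 2.57 -3.69] z 1.46
```

```bash
python3 -m creep '[[0.65,-0.9,0.1,0,1],[0.65,-0.9,0,0,1],[0.65,-0.9,0,0,1],[0.6,-0.9,0,0,1],[0,-0.08,0,0,1],[0,0,0,0,1]]'; python3 go.py .459 -.005 .010 0
cat > w.py <<'E'
import sys
from h import *
im=vision.get_image("wrist"); c=cloud(im); cv2.imwrite(f"pics/{sys.argv[1]}.png",im["pixels"]); np.savez("w.npz",c=c,px=im["pixels"]); print(im["position"],im["rotation"])
# top-lid fit near expected: x y zlo zhi radius
if len(sys.argv)>2:
    x,y,lo,hi,r=map(float,sys.argv[2:7]); q=c.reshape(-1,3); q=q[(q[:,2]>lo)&(q[:,2]<hi)&(np.hypot(q[:,0]-x,q[:,1]-y)<r)]
    a=(q[:,:2]*1000).astype(np.float32); b=cv2.minAreaRect(a); print(len(q),"circ",cv2.minEnclosingCircle(a),"rect",b,"z",np.median(q[:,2]))
E
python3 w.py w1 .459 -.005 .035 .052 .06
```

```text
clock: 2.1
position: [0.4575, -0.007, 0.1743]
ee_rot: [3.141, 0.001, -0.002]
force: [-0.4, 0.7, 0.2]
width: 1.0
gripper_force: 0.0
clk 2.1 pos [ 0.4575 -0.007   0.1743] psi 0.03 j [ 0.16  0.25 -0.32  2.01  0.1   0.9  -1.77] F [-0.4  0.7  0.2]
turn units 0.01 shift xy now [ 0.04 -0.05] after turn [ 0.04 -0.05] z 4.11
[ 0.52876537 -0.0071339   0.3321823 ] [-0.21403186  0.21097568 -1.56047069]
5249 circ ((458.5694580078125, -6.8545660972595215), 34.14286422729492) rect ((458.71002197265625, -6.560150146484375), (67.33985137939453, 67.20501708984375), 89.65267944335938) z 0.04303954376616603
```

View pics/w1.png

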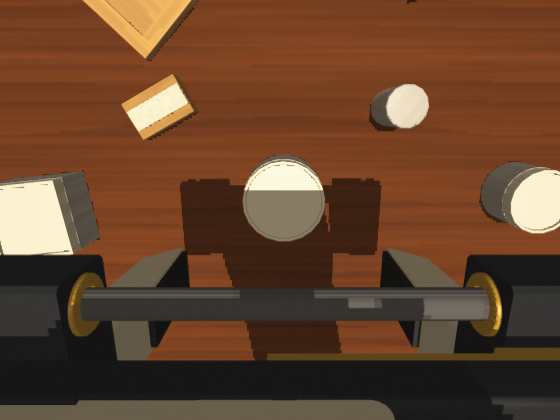

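Wrist view shows the large round tub centred at (284,198) between the fingers; 3D fit (458.6,-6.8) with radius 34, matches. Grasp it.

```bash
python3 -m creep '[[0.03,0,1,0,1],[0,0,1,0,1],[0,0,1,0,1],[0,0,0.8,0,1],[0,0,0.3,0,1],[0,0,0,0,1],[0,0,0,0,0.6],[0,0,0,0,0.6],[0,0,0,0,0.6],[0,0,0,0,0.6],[0,0,-0.5,0,0.6],[0,0,-1,0,0.6]]' 25; python3 go.py .617 .3275 .06 0
```

```text
clock: 3.65
position: [0.458, -0.0068, 0.0704]
ee_rot: [3.141, 0.001, -0.006]
force: [0.4, -0.3, -2.4]
width: 0.735
gripper_force: 25.0
clk 3.65 pos [ 0.458  -0.0068  0.0704] psi 0.02 j [ 0.13  0.4  -0.29  2.12  0.19  0.65 -1.86] F [ 0.4 -0.3 -2.4]
turn units 0.0 shift xy now [ 3.98 -8.35] after turn [ 3.97 -8.36] z 0.26
```

```bash
python3 -m creep '[[0.4,-0.8,-0.3,0,0.6],[0.45,-0.95,0,0,0.6],[0.45,-0.95,0,0,0.6],[0.45,-0.95,0,0,0.6],[0.45,-0.95,0,0,0.6],[0.45,-0.95,0,0,0.6],[0.45,-0.95,0,0,0.6],[0.45,-0.95,0,0,0.6],[0.43,-0.9,0,0,0.6],[0,0,0,0,0.6],[0,0,0,0,0.6]]'; python3 go.py .617 .3275 .018 0
python3 w.py w2 .617 .3275 .007 .016 .06
```

```text
clock: 5.03
position: [0.6181, 0.3265, 0.0821]
ee_rot: [3.14, 0.0, -0.002]
force: [-0.2, -0.4, -2.2]
width: 0.741
gripper_force: 25.0
clk 5.025 pos [0.6181 0.3265 0.0821] psi 0.01 j [-0.4   0.7  -0.26  1.5   0.21  0.97 -2.3 ] F [-0.2 -0.4 -2.2]
turn units 0.0 shift xy now [-0.03 -0.03] after turn [-0.03 -0.03] z 1.6
[0.68930165 0.32641608 0.23991262] [-0.21471274  0.21013416 -1.56105905]
7757 circ ((617.611572265625, 326.3014221191406), 51.88639831542969) rect ((634.6707153320312, 326.6187744140625), (69.12720489501953, 103.69425964355469), 1.0311609506607056) z 0.010292740736471517
```

View pics/w2.png

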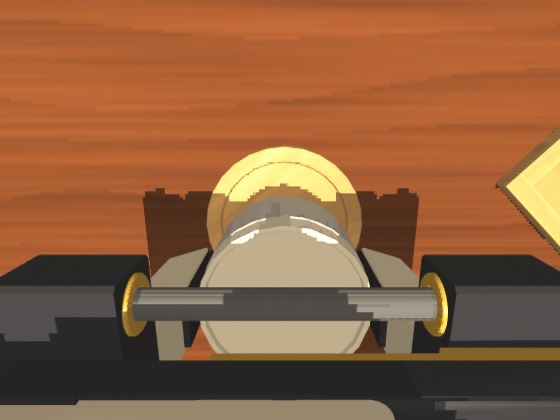

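The held tub is over the round tray, whose rim is centred near (284,217); the fit gives (617.6,326.3). Lower, release and rise.

```bash
python3 -m creep '[[0,0,0.6,0,0.6],[0,0,0.6,0,0.6],[0,0,0.3,0,0.6],[0,0,0.08,0,0.6],[0,0,0,0,0.6],[0,0,0,0,0.6]]'; python3 go.py .617 .3275 .018 0
```

```text
clock: 5.82
position: [0.6192, 0.3274, 0.0203]
ee_rot: [-3.141, 0.0, -0.002]
force: [1.3, -0.3, -2.3]
width: 0.734
gripper_force: 25.0
clk 5.825 pos [0.6192 0.3274 0.0203] psi -0.02 j [-0.41  0.77 -0.25  1.54  0.23  0.86 -2.31] F [ 1.3 -0.3 -2.3]
turn units -0.0 shift xy now [-0.05 -0.  ] after turn [-0.05 -0.  ] z 0.06
```

```bash
python3 -m creep '[[-0.03,0,0.06,0,0.6],[0,0,0.03,0,0.6],[0,0,0,0,0.6],[0,0,0,0,1],[0,0,0,0,1],[0,0,0,0,1],[0,0,-1,0,1],[0,0,-1,0,1],[0,0,-1,0,1],[-0.2,0.6,-0.3,0,1],[-0.3,1,0,0,1],[-0.3,1,0,0,1]]'; python3 go.py .459 -.2175 .010 0; python3 w.py w3 .617 .328 .046 .06 .06
```

```text
clock: 7.32
position: [0.585, 0.2224, 0.1479]
ee_rot: [3.142, 0.001, 0.0]
force: [1.2, -0.7, -0.4]
width: 0.997
gripper_force: 0.0
clk 7.325 pos [0.585  0.2224 0.1479] psi 0.03 j [-0.25  0.53 -0.29  1.65  0.17  0.99 -2.17] F [ 1.2 -0.7 -0.4]
turn units 0.01 shift xy now [-3.16 11.  ] after turn [-3.15 11.  ] z 3.45
[0.65601228 0.22220465 0.30581115] [-0.2126075   0.21010618 -1.56049239]
7392 circ ((616.8897094726562, 326.60302734375), 34.383548736572266) rect ((617.3082275390625, 326.34307861328125), (67.2871322631836, 67.31365203857422), 9.596633911132812) z 0.0509233648798518
```

Large round is seated: lid at 51 mm = 8+43, centre (617,326.4). Now the medium.

```bash
python3 -m creep '[[-0.3,1,0,0,1],[-0.3,1,0,0,1],[-0.3,1,0,0,1],[-0.3,1,0,0,1],[-0.3,1,0,0,1],[-0.3,1,0,0,1],[-0.3,1,0,0,1],[-0.3,1,0,0,1],[-0.3,1,0,0,1],[-0.3,1,0,0,1],[-0.16,1,0,0,1],[0,0,0,0,1]]'; python3 w.py w4 .459 -.217 .035 .052 .05;  python3 go.py .459 -.2175 .010 0
```

```text
clock: 8.88
position: [0.4581, -0.2202, 0.1478]
ee_rot: [3.14, -0.009, -0.001]
force: [-0.5, 0.9, 0.0]
width: 1.0
gripper_force: 0.0
[ 0.52918874 -0.22065066  0.30567338] [-0.21364623  0.21040709 -1.5666825 ]
3974 circ ((458.9071350097656, -219.953125), 27.18824005126953) rect ((459.00091552734375, -219.74307250976562), (53.72208023071289, 53.03861999511719), 29.605974197387695) z 0.04308623072574452
clk 8.925 pos [ 0.4587 -0.218   0.1478] psi -0.18 j [ 0.5   0.35 -0.21  1.94  0.09  0.87 -1.33] F [ 0.7 -0.5  0.5]
turn units -0.04 shift xy now [ 0.01 -0.01] after turn [ 0.01 -0.01] z 3.44
```

```bash
python3 -m creep '[[0,0.02,1,0,1],[0,0,1,0,1],[0,0,1,0,1],[0,0,0.44,0,1],[0,0,0,0,1],[0,0,0,0,0.4],[0,0,0,0,0.4],[0,0,0,0,0.4],[0,0,0,0,0.4],[0,0,0,0,0.4],[0,0,-1,0,0.4],[0,0,-1,0,0.4]]' 20; python3 go.py .617 .3265 .10 0
```

```text
clock: 10.42
position: [0.4583, -0.2171, 0.0908]
ee_rot: [-3.141, -0.0, 0.003]
force: [1.1, -0.7, -1.9]
width: 0.584
gripper_force: 20.0
clk 10.425 pos [ 0.4583 -0.2171  0.0908] psi 0.0 j [ 0.5   0.42 -0.21  2.    0.13  0.73 -1.36] F [ 1.1 -0.7 -1.9]
turn units 0.0 shift xy now [  3.97 -13.59] after turn [  3.97 -13.59] z -0.23
```

```bash
python3 -m creep '[[0.3,-1,-0.4,0,0.4],[0.3,-1,-0.4,0,0.4],[0.3,-1,0,0,0.4],[0.3,-1,0,0,0.4],[0.3,-1,0,0,0.4],[0.3,-1,0,0,0.4],[0.3,-1,0,0,0.4],[0.3,-1,0,0,0.4],[0.3,-1,0,0,0.4],[0.3,-1,0,0,0.4],[0.3,-1,0,0,0.4],[0.3,-1,0,0,0.4]]'>/dev/null; python3 -m creep '[[0.3,-1,0,0,0.4],[0.05,-0.6,0,0,0.4],[0,0,0,0,0.4],[0,0,0,0,0.4]]'; python3 go.py .617 .3265 .061 0
```

```text
clock: 12.42
position: [0.6169, 0.3249, 0.1219]
ee_rot: [3.14, -0.001, -0.001]
force: [0.1, -1.0, -1.8]
width: 0.586
gripper_force: 20.0
clk 12.425 pos [0.6169 0.3249 0.1219] psi -0.05 j [-0.41  0.66 -0.25  1.47  0.18  1.04 -2.27] F [ 0.1 -1.  -1.8]
turn units -0.01 shift xy now [ 0.   -0.04] after turn [ 0.   -0.04] z 1.52
```

```bash
python3 -m creep '[[0,-0.03,0.6,0,0.4],[0,0,0.5,0,0.4],[0,0,0.3,0,0.4],[0,0,0.1,0,0.4],[0,0,0.04,0,0.4],[0,0,0,0,0.4],[0,0,0,0,0.4]]'; python3 go.py .617 .3265 .061 0
```

```text
clock: 13.3
position: [0.6173, 0.3272, 0.0618]
ee_rot: [3.141, -0.001, 0.001]
force: [-2.8, -4.1, 6.6]
width: 0.586
gripper_force: 20.0
clk 13.3 pos [0.6173 0.3272 0.0618] psi -0.03 j [-0.42  0.72 -0.24  1.52  0.2   0.93 -2.29] F [-2.8 -4.1  6.6]
turn units -0.01 shift xy now [-0.01  0.02] after turn [-0.01  0.02] z 0.02
```

Contact at the expected height. Release, rise, and check while heading off.

```bash
python3 -m creep '[[0,0,0,0,0.9],[0,0,0,0,0.9],[0,0,0,0,0.9],[0,0,-1,0,1],[0,0,-1,0,1],[0,0,-1,0,1],[0,1,0,0,1],[0,1,0,0,1],[0,1,0,0,1],[0,0.5,0,0,1]]'; python3 w.py w5 .617 .3265 .089 .105 .05; python3 go.py .619 -.343 .12 0
```

```text
clock: 14.55
position: [0.6174, 0.185, 0.1808]
ee_rot: [3.141, -0.004, 0.0]
force: [0.1, 1.5, 0.0]
width: 1.0
gripper_force: 0.0
[0.68839714 0.18475801 0.33874538] [-0.21304938  0.20965078 -1.56373891]
4707 circ ((616.7438354492188, 326.2586669921875), 27.617158889770508) rect ((617.324951171875, 326.144287109375), (54.18522644042969, 52.50053787231445), 88.06255340576172) z 0.09389528354568055
clk 14.6 pos [0.6178 0.1829 0.1808] psi -0.25 j [-0.2   0.52 -0.26  1.56  0.15  1.08 -2.07] F [-0.5 -2.1  0.9]
turn units -0.06 shift xy now [ 0.09 13.15] after turn [ 0.03 13.15] z 1.52
```

View pics/w5.png

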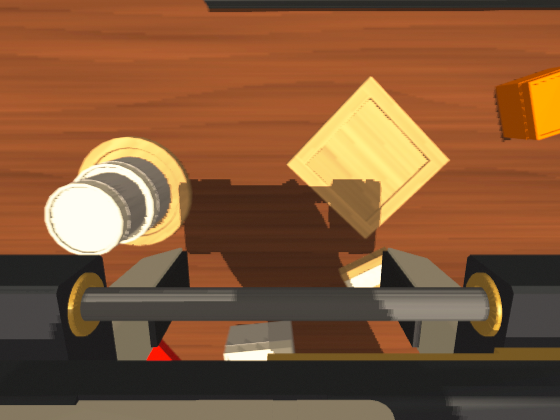

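The view shows the medium tub (88,215) inside the large one, on the round tray. Lid is at 94 mm = 51+43, centred. Next, the small round.

```bash
python3 -m creep '[[0,1,0,0,1],[0,1,0,0,1],[0,1,0,0,1],[0,1,0,0,1],[0,1,0,0,1],[0,1,0,0,1],[0,1,0,0,1],[0,1,0,0,1],[0,1,0,0,1],[0,1,0,0,1],[0,1,0,0,1],[0,1,0.5,0,1]]'>/dev/null; python3 -m creep '[[0.04,1,0.5,0,1],[0,0.2,0,0,1],[0,0,0,0,1],[0,0,0,0,1]]';python3 w.py w6 .619 -.343 .035 .052 .04;  python3 go.py .619 -.343 .010 0
```

```text
clock: 16.6
position: [0.62, -0.3378, 0.1415]
ee_rot: [-3.141, -0.004, -0.002]
force: [0.5, 0.8, -1.2]
width: 1.004
gripper_force: 0.0
[ 0.69081188 -0.33807282  0.29952493] [-0.21095848  0.20949375 -1.55835523]
2308 circ ((618.7929077148438, -344.5599365234375), 20.256561279296875) rect ((618.8855590820312, -344.81024169921875), (39.32810974121094, 39.09229278564453), 42.92457580566406) z 0.04317660307837115
clk 16.65 pos [ 0.6199 -0.3381  0.1415] psi 0.15 j [ 0.53  0.64 -0.17  1.44  0.12  1.07 -1.23] F [ 0.2  0.4 -0.7]
turn units 0.04 shift xy now [-0.02  0.12] after turn [-0.02  0.12] z 3.29
```

```bash
python3 -m creep '[[-0.02,0.15,1,0,1],[0,0,1,0,0.8],[0,0,1,0,0.8],[0,0,0.29,0,0.8],[0,0,0,0,0.8],[0,0,0,0,0.25],[0,0,0,0,0.25],[0,0,0,0,0.25],[0,0,0,0,0.25],[0,0,0,0,0.25],[0,0,0,0,0.25],[0,0,0,0,0.25]]' 15; python3 go.py .617 .3265 .16 0
```

```text
clock: 18.15
position: [0.6181, -0.3463, 0.0096]
ee_rot: [3.141, 0.0, 0.001]
force: [-0.7, 1.0, 6.3]
width: 0.434
gripper_force: 15.0
clk 18.15 pos [ 0.6181 -0.3463  0.0096] psi 0.0 j [ 0.53  0.78 -0.16  1.53  0.15  0.84 -1.25] F [-0.7  1.   6.3]
turn units 0.0 shift xy now [ -0.03 -16.82] after turn [ -0.03 -16.82] z -3.76
```

```bash
python3 -m creep '[[0,0,-1,0,0.25],[0,0,-1,0,0.25],[0,-0.8,-1,0,0.25],[0,-1,-0.9,0,0.25],[0,-1,0,0,0.25],[0,-1,0,0,0.25],[0,-1,0,0,0.25],[0,-1,0,0,0.25],[0,-1,0,0,0.25],[0,-1,0,0,0.25],[0,-1,0,0,0.25],[0,-1,0,0,0.25]]'>/dev/null; python3 -m creep '[[0,-1,0,0,0.25],[0,-1,0,0,0.25],[0,-1,0,0,0.25],[0,-1,0,0,0.25],[0,-1,0,0,0.25],[0,-1,0,0,0.25],[0,-1,0,0,0.25],[0,0,0,0,0.25],[0,0,0,0,0.25],[0,0,0,0,0.25]]'; python3 go.py .617 .3265 .104 0
```

```text
clock: 20.9
position: [0.6184, 0.3238, 0.165]
ee_rot: [3.14, -0.003, 0.0]
force: [-0.0, -0.3, -1.1]
width: 0.428
gripper_force: 15.0
clk 20.9 pos [0.6184 0.3238 0.165 ] psi -0.12 j [-0.41  0.62 -0.24  1.43  0.16  1.11 -2.26] F [-0.  -0.3 -1.1]
turn units -0.03 shift xy now [-0.04 -0.07] after turn [-0.04 -0.07] z 1.52
```

```bash
python3 -m creep '[[-0.05,-0.06,0.5,0,0.25],[0,0,0.5,0,0.25],[0,0,0.3,0,0.25],[0,0,0.15,0,0.25],[0,0,0.07,0,0.25],[0,0,0,0,0.25],[0,0,0,0,0.25]]'; python3 go.py .617 .3265 .104 0
```

```text
clock: 21.78
position: [0.6161, 0.3283, 0.1049]
ee_rot: [-3.141, -0.0, -0.001]
force: [0.0, 0.2, -0.5]
width: 0.435
gripper_force: 15.0
clk 21.775 pos [0.6161 0.3283 0.1049] psi 0.0 j [-0.42  0.67 -0.24  1.49  0.18  1.   -2.28] F [ 0.   0.2 -0.5]
turn units 0.0 shift xy now [0.02 0.05] after turn [0.02 0.05] z 0.02
```

```bash
python3 -m creep '[[0.01,0.03,0.04,0,0.25],[0,0,0.02,0,0.25],[0,0,0,0,0.25],[0,0,0,0,0.8],[0,0,0,0,0.8],[0,0,0,0,0.8],[0,0,-1,0,1],[0,0,-1,0,1],[0,0.5,-0.2,0,1],[0,1,0,0,1],[0,1,0,0,1],[0,1,0,0,1]]'; python3 w.py w7 .617 .3265 .132 .15 .04; python3 go.py .443 .209 .13 6
```

```text
clock: 23.28
position: [0.6158, 0.1845, 0.1891]
ee_rot: [3.141, -0.001, -0.002]
force: [-0.1, -0.0, -0.4]
width: 0.996
gripper_force: 0.0
[0.68695719 0.18433541 0.34690558] [-0.21428868  0.21044319 -1.56171474]
3302 circ ((616.8624877929688, 326.5320739746094), 20.397329330444336) rect ((619.0319213867188, 326.39166259765625), (40.15858840942383, 35.32372283935547), 86.90019226074219) z 0.13687505519646181
clk 23.325 pos [0.6168 0.1769 0.189 ] psi -0.42 j [-0.21  0.51 -0.24  1.56  0.14  1.09 -2.06] F [ 0.2 -5.9 -0.8]
turn units -1.6 shift xy now [-4.35 -0.77] after turn [-4.24 -1.25] z 1.47
```

View pics/w7.png

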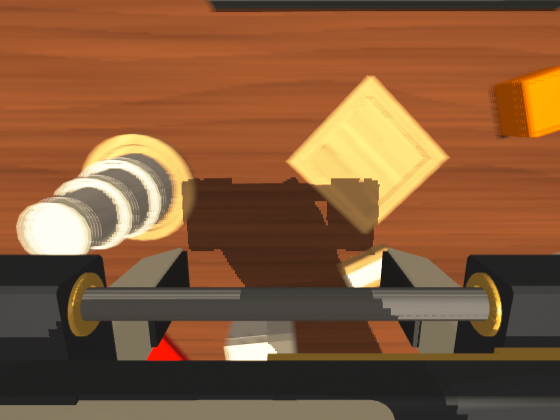

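Round stack complete: three tubs nested at (55,230), top lid at 137 mm = 94+43. Now the large square.

```bash
python3 -m creep '[[0,0,0,-0.8,0.9],[0,0,0,-0.8,0.85],[-0.85,-0.25,0.2,0,0.85],[-0.85,-0.25,0.3,0,0.85],[-0.85,-0.25,0.3,0,0.85],[-0.85,-0.25,0.3,0,0.85],[-0.84,-0.25,0.3,0,0.85],[0,0,0,0,0.85],[0,0,0,0,0.85]]'; python3 w.py w8 .443 .209 .038 .052 .06;  python3 go.py .443 .209 .010 6
```

```text
clock: 24.45
position: [0.4429, 0.2172, 0.1339]
ee_rot: [3.137, 0.174, 0.001]
force: [0.3, -0.2, -0.1]
width: 0.851
gripper_force: 0.0
[0.51334211 0.22492753 0.29192016] [-0.2207545   0.19489706 -1.45083432]
7878 circ ((441.935546875, 208.29098510742188), 44.86153793334961) rect ((441.6314392089844, 208.18698120117188), (64.33870697021484, 64.16459655761719), 6.154075622558594) z 0.04311967912298663
clk 24.5 pos [0.4433 0.2173 0.1341] psi 6.33 j [-0.31  0.35 -0.33  1.98  0.15  0.83 -2.18] F [0.2 0.1 0.1]
turn units 0.08 shift xy now [-0.03  0.2 ] after turn [-0.03  0.21] z 3.1
```

View pics/w8.png

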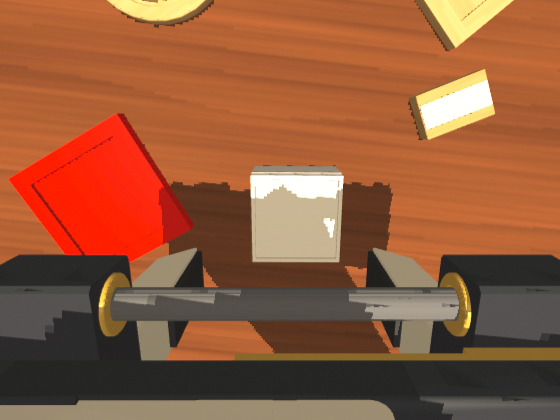

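Tub at (297,215), red tray corner (192,228) clear of the left finger by roughly 14 mm. Grasp.

```bash
python3 -m creep '[[-0.07,0.22,0.4,0.05,0.85],[0,0,1,0,0.85],[0,0,1,0,0.85],[0,0,0.65,0,0.85],[0,0,0.05,0,0.85],[0,0,0,0,0.85],[0,0,0,0,0.5],[0,0,0,0,0.5],[0,0,0,0,0.5],[0,0,0,0,0.5],[0,0,-1,0,0.5],[0,0,-1,0,0.5]]' 25; python3 go.py .6465 .1105 .018 45.8
```

```text
clock: 26.0
position: [0.4397, 0.2084, 0.0908]
ee_rot: [3.137, 0.17, -0.002]
force: [0.4, 0.2, -2.1]
width: 0.693
gripper_force: 25.0
clk 26.0 pos [0.4397 0.2084 0.0908] psi 6.21 j [-0.31  0.41 -0.32  2.04  0.19  0.72 -2.2 ] F [ 0.4  0.2 -2.1]
turn units -9.9 shift xy now [4.87 2.99] after turn [1.85 5.41] z 1.82
```

```bash
python3 -m creep '[[0,0,0,-1,0.5],[0,0,0,-1,0.5],[0,0,0,-1,0.5],[0,0,0,-1,0.5],[0,0,0,-1,0.5],[0,0,0,-1,0.5],[0,0,0,-1,0.5],[0,0,0,-1,0.5],[0,0,0,-1,0.5],[0,0,0,-0.9,0.5]]' >/dev/null; python3 -m creep '[[0.3,0.9,0,0,0.5],[0.3,0.9,0,0,0.5],[0.3,0.9,0,0,0.5],[0.3,0.9,0,0,0.5],[0.3,0.9,0,0,0.5],[0.3,0.9,0,0,0.5],[0,0,0,0,0.5],[0,0,0,0,0.5],[0,0,0,0,0.5]]'; python3 w.py w9 .6465 .1105 .007 .015 .07; python3 go.py .6465 .1105 .018 45.8
```

```text
clock: 28.38
position: [0.6443, 0.1106, 0.09]
ee_rot: [-2.893, -1.225, 0.001]
force: [-0.9, -0.5, -2.2]
width: 0.691
gripper_force: 25.0
[0.69370287 0.16167475 0.24789852] [-0.25752379  0.10391172 -0.76554784]
8221 circ ((664.7540283203125, 129.45831298828125), 55.71792984008789) rect ((666.5594482421875, 131.537353515625), (45.090980529785156, 104.70399475097656), 45.734249114990234) z 0.010870864655092322
clk 28.425 pos [0.6445 0.1105 0.0901] psi 45.88 j [ 0.03  0.65 -0.43  1.61  0.32  0.95 -1.29] F [ 0.7 -0.2 -2.1]
turn units 0.02 shift xy now [0.03 0.04] after turn [0.03 0.04] z 1.8
```

View pics/w9.png

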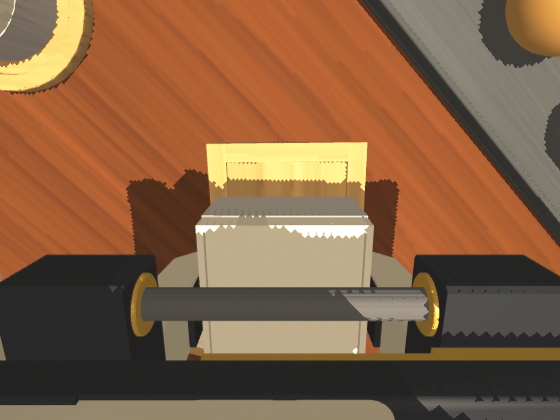

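The tub is over the square tray, squared up: tray rim spans columns 207–367 and the yaw agrees at 45.7. Lower.

```bash
python3 -m creep '[[-0.02,0.03,0.6,0.03,0.5],[0,0,0.6,0,0.5],[0,0,0.35,0,0.5],[0,0,0.15,0,0.5],[0,0,0.08,0,0.5],[0,0,0.02,0,0.5],[0,0,0,0,0.5],[0,0,0,0,0.5]]'; python3 go.py .6465 .1105 .018 45.8
```

```text
clock: 29.42
position: [0.646, 0.1085, 0.0189]
ee_rot: [2.895, 1.219, 0.002]
force: [-3.8, -1.1, 6.4]
width: 0.695
gripper_force: 25.0
clk 29.425 pos [0.646  0.1085 0.0189] psi 45.68 j [ 0.01  0.74 -0.4   1.66  0.37  0.82 -1.32] F [-3.8 -1.1  6.4]
turn units -0.03 shift xy now [ 0.04 -0.03] after turn [ 0.04 -0.03] z 0.02
```

```bash
python3 -m creep '[[0,0,0,0,0.85],[0,0,0,0,0.85],[0,0,0,0,0.9],[0,0,-1,0,1],[0,0,-1,0,1],[0,0,-1,0,1],[-0.7,0.6,-0.2,0,1],[-0.7,0.6,0,0,1],[-0.7,0.6,0,0,1],[0,0,0,0,1]]'; python3 w.py w10 .6465 .1105 .045 .06 .06; python3 go.py .651 -.1215 .13 20
```

```text
clock: 30.68
position: [0.6384, -0.007, 0.1456]
ee_rot: [2.897, 1.21, -0.002]
force: [-0.1, 0.4, -0.1]
width: 1.0
gripper_force: 0.0
[0.68821387 0.04410015 0.30341945] [-0.25971139  0.10381311 -0.77503962]
10330 circ ((646.2009887695312, 108.5362548828125), 45.1466178894043) rect ((646.2020874023438, 108.76294708251953), (64.29949188232422, 64.688232421875), 45.59142303466797) z 0.05099201899189748
clk 30.725 pos [ 0.6385 -0.0041  0.1458] psi 45.5 j [ 0.22  0.57 -0.45  1.6   0.28  1.03 -1.09] F [-0.4  1.5 -0.6]
turn units 6.38 shift xy now [-1.87  2.28] after turn [-0.71  2.87] z 0.4
```

View pics/w10.png

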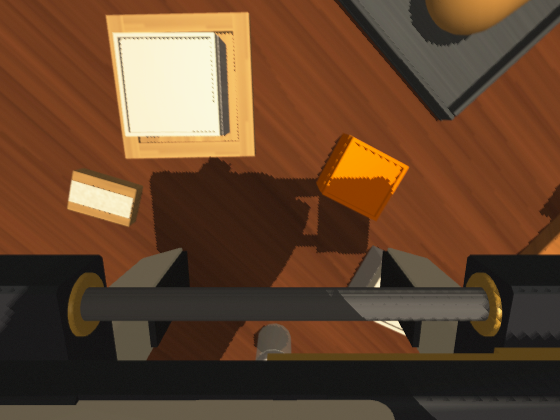

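Large square seated (lid 51 mm, yaw 45.6, (170,85)); orange decoy at (365,175) clear. Now the small white square.

```bash
python3 -m creep '[[0,0,0,1,0.8],[0,0,0,1,0.75],[0,0,0,1,0.75],[0,0,0,1,0.75],[0,0,0,1,0.75],[0,0,0,1,0.75],[0,0,0,0.38,0.75],[-0.2,0.9,0,0,0.75],[-0.2,0.9,0,0,0.75],[-0.3,1,0,0,0.75],[0,0,0,0,0.75],[0,0,0,0,0.75]]'; python3 w.py w11 .651 -.1215 .038 .052 .045;  python3 go.py .651 -.1215 .010 20
```

```text
clock: 32.22
position: [0.6509, -0.1157, 0.1458]
ee_rot: [-3.092, -0.551, -0.0]
force: [1.0, 1.1, -0.2]
width: 0.748
gripper_force: 0.0
[ 0.71749196 -0.09138822  0.30380548] [-0.2356808   0.16374679 -1.21044859]
3761 circ ((650.082275390625, -123.86359405517578), 32.17613983154297) rect ((650.049560546875, -123.8355712890625), (46.603294372558594, 46.01042175292969), 18.761619567871094) z 0.04320882761309769
clk 32.275 pos [ 0.6509 -0.115   0.1459] psi 20.28 j [ 0.3   0.59 -0.33  1.55  0.21  1.04 -1.29] F [ 0.3  0.5 -1.2]
turn units 0.07 shift xy now [-0.05  0.15] after turn [-0.05  0.15] z 3.4
```

View pics/w11.png

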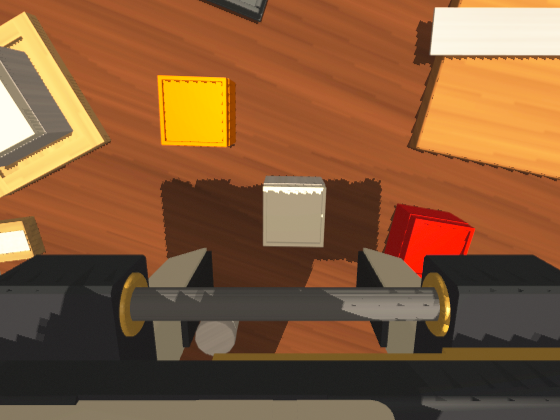

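White tub at (294,213), yaw 18.8°. Red decoy (432,240) and shaker (215,335) are clear of the fingers.

```bash
python3 -m creep '[[-0.1,0.2,0.5,0.38,0.75],[0,0,1,0,0.75],[0,0,1,0,0.75],[0,0,0.8,0,0.75],[0,0,0.1,0,0.75],[0,0,0,0,0.75],[0,0,0,0,0.3],[0,0,0,0,0.3],[0,0,0,0,0.3],[0,0,0,0,0.3],[0,0,0,0,0.3],[0,0,0,0,0.3]]' 18; python3 go.py .6462 .1087 .12 45.6
```

```text
clock: 33.78
position: [0.6503, -0.1256, 0.0108]
ee_rot: [3.1, 0.509, 0.002]
force: [-0.5, 1.4, 6.3]
width: 0.499
gripper_force: 18.0
clk 33.775 pos [ 0.6503 -0.1256  0.0108] psi 18.64 j [ 0.29  0.74 -0.28  1.65  0.27  0.79 -1.35] F [-0.5  1.4  6.3]
turn units -6.74 shift xy now [ 1.77 -5.58] after turn [ 4.11 -4.17] z -2.73
```

```bash
python3 -m creep '[[0,0,-1,0,0.3],[0,0,-1,0,0.3],[0,0,-0.8,0,0.3],[0,0,0,-1,0.3],[0,0,0,-1,0.3],[0,0,0,-1,0.3],[0,0,0,-1,0.3],[0,0,0,-1,0.3],[0,0,0,-1,0.3],[0,0,0,-0.74,0.3]]'>/dev/null; python3 -m creep '[[0.82,-0.83,0,0,0.3],[0.82,-0.83,0,0,0.3],[0.82,-0.83,0,0,0.3],[0.82,-0.83,0,0,0.3],[0.82,-0.83,0,0,0.3],[0,0,0,0,0.3],[0,0,0,0,0.3],[0,0,0,0,0.3],[0,0,0,0,0.3]]'; python3 go.py .6462 .1087 .0615 45.6
```

```text
clock: 36.15
position: [0.6461, 0.106, 0.1218]
ee_rot: [2.897, 1.214, -0.0]
force: [0.1, -0.2, -2.0]
width: 0.503
gripper_force: 18.0
clk 36.15 pos [0.6461 0.106  0.1218] psi 45.49 j [ 0.04  0.62 -0.44  1.58  0.3   1.01 -1.27] F [ 0.1 -0.2 -2. ]
turn units -0.03 shift xy now [ 0.05 -0.05] after turn [ 0.05 -0.05] z 1.51
```

```bash
python3 -m creep '[[0.04,-0.04,0.5,-0.03,0.3],[0,0,0.5,0,0.3],[0,0,0.3,0,0.3],[0,0,0.15,0,0.3],[0,0,0.05,0,0.3],[0,0,0.02,0,0.3],[0,0,0,0,0.3],[0,0,0,0,0.3]]'; python3 go.py .6462 .1087 .0615 45.6
```

```text
clock: 37.15
position: [0.6461, 0.1099, 0.0618]
ee_rot: [2.895, 1.22, 0.001]
force: [-2.8, -0.1, 6.3]
width: 0.503
gripper_force: 18.0
clk 37.15 pos [0.6461 0.1099 0.0618] psi 45.72 j [ 0.02  0.69 -0.42  1.63  0.34  0.9  -1.3 ] F [-2.8 -0.1  6.3]
turn units 0.03 shift xy now [-0.02  0.02] after turn [-0.02  0.02] z 0.01
```

Contact at the expected height; release and retreat so the cameras can see.

```bash
python3 -m creep '[[0,0,0,0,0.7],[0,0,0,0,0.75],[0,0,0,0,0.75],[0,0,-1,0,0.8],[0,0,-1,0,0.8],[0,0,-1,0,1],[-0.7,0.6,-0.3,0,1],[-0.7,0.6,0,0,1],[-0.7,0.6,0,0,1],[0,0,0,0,1],[0,0,0,0,1]]'; python3 w.py w12 .6462 .109 .088 .103 .05
python3 - <<'E'
from h import *
im=vision.get_image("side"); cv2.imwrite("pics/side1.png",im["pixels"])
E
```

```text
clock: 38.52
position: [0.6388, -0.0, 0.1931]
ee_rot: [-2.894, -1.22, -0.0]
force: [-0.8, -0.0, -0.6]
width: 1.0
gripper_force: 0.0
[0.68823256 0.05084782 0.35111847] [-0.25667242  0.10370005 -0.7683776 ]
5079 circ ((646.331298828125, 109.57022094726562), 32.17780303955078) rect ((645.9957275390625, 109.89271545410156), (45.81053161621094, 46.98973846435547), 45.655487060546875) z 0.09409618093563776
```

View pics/w12.png

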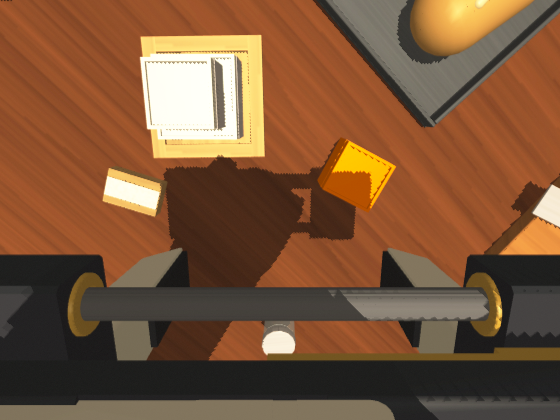

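View pics/side1.png

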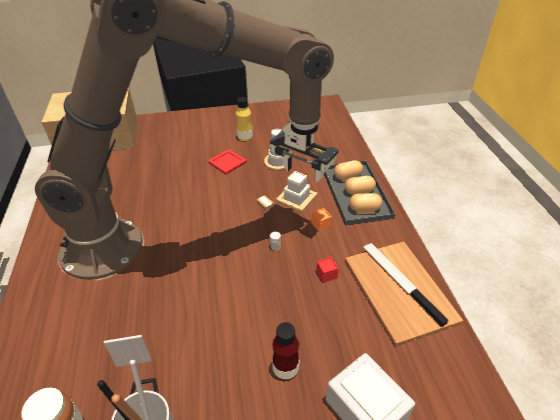

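The wrist view shows the small square tub (180,92) nested on the large one and squared to the tray (lid 94 mm, yaw 45.7). The side view shows both stacks, with the bottles (244,120), (286,352) and shaker (275,240) upright.

```bash
python3 -c "
from cell import sign_off; print(sign_off())"
```

```text
the job is handed in; nothing more can be done
None
```

I stacked the three round tubs on the round tray and the two square tubs, squared up, on the square wooden tray, largest at the bottom. Lid heights show each fully seated, the bottles and shaker are still upright, and I handed the job in at about 39 s of the 131 s limit.

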